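Steer the roof aerial with the blue-knobbed joystick

ROBOT

A 6-joint arm with a two-finger parallel gripper is mounted at the origin on the work surface. World frame = base frame: x ahead of the robot, y to its left, z up, the work surface at z = 0. Lengths are in m, angles in rad, forces in N, time in s.
With the tool pointing down it reaches from about 0.3 to 0.775 m from the base axis. Payload 14.6 kg.
Tool frame: the origin (TCP) lies at the very end of the fingers, on their centre line; the grasp point (between the pads) lies 19 mm behind it; z points along the fingers, y is the line along which they close (so a half turn about z gives the same grasp; the last joint's range is limited). The gripper opens to 85 mm and grips with 20 to 120 N. Pads are 22 mm wide; open, the fingers measure 114 mm over their backs; the gripper's body (76 mm by 85 mm) begins 54 mm behind the grasp point. The pads swing forward as they close: fully open they stand 13 mm farther back than shut.
Start: joints at [1.266, 0.3, 1.521, -0, 1.321, -0.067], TCP at [0.13, 0.535, 0.231] pointing down, gripper open.
Joint ranges: [-3.03, 3.03], [-0.79, 2.21], [0.23, 2.52], [-1.04, 4.18], [0, 3.07], [-2.55, 2.55]. Speed limits (rad/s): [2.22, 2.22, 2.57, 3.14, 3.14, 3.14].

INTERFACE

Orientations are given as a unit quaternion [w, x, y, z].
In Python, from plant import bot gives the robot as it stands.
- The arm moves only by the tool carry_out, never from a script. Its argument "plan" is a list of rows, each a list of 7 numbers: the turn, a rotation vector about the tool's x, y, z as a fraction of full scale, then the shift along the tool's x, y, z as a fraction of full scale, then the opening, from -1 (shut) to 1 (fully open). A call has exactly 10 rows; each row shifts and turns the commanded pose from where the row before left it, along the tool's axes as they then stand; what a row does not reach is not made up. Full scale, the value 1, is 0.05 m for a shift and 4 degrees for a turn. A row lasts 1/8 s, in which the tool goes at most 62.5 mm and 10.7 degrees, less where a joint would pass 70% of its speed; a pose out of reach is approached as far as the arm can. A call with a number of a shift or a turn outside -1 to 1 is refused whole. A call with a gripper value outside its range is refused whole. The fingers move at their own pace and stop on an object; "force" is the grip in N (left out, the last holds). Time passes only in rows, so rows that do not move let the fingers close, or fill a call up. It gives the time, the measured TCP pose, the force, the opening and the grip force at its end, in the units of the state.
- bot.state(): the state, without advancing time (a new reading comes with each control period).
- bot.camera(name): name is "scene" or "top"; returns the picture (400x640x3 uint8, blue, green, red); there is no depth.
- bot.get_calibration(name): a dict with "fov_y" (degrees; the focal length in pixels is half the picture's height over the tangent of half this angle, whatever the lens; pixels are square), "cx", "cy" (the principal point, pixels), "pose" (4x4, takes a point from camera to world coordinates). Camera axes: x right, y up, looking along -z (the intrinsics and any distortion apply to the point x, -y, -z); pixel columns grow to the right and rows downward; lengths in m; the calibration is good to about 2 mm. A picture is of the moment at which its call begins. get_calibration takes no time and is no camera call.
- bot.job_done(): hands the job in; it is judged then, once.
The state is a dict: "t": time; "joint_positions": joint angles; "qvel": joint speeds; "effort": joint torques, N m; "eef_pos": TCP position; "eef_rot": TCP orientation; "force": force on the tool from outside, world axes, zero at the start; "wrist_torque": the same for the moment, N m; "grip_width": opening from 0.0 (shut) to 1.0 (fully open); "grasp_force": force on a finger pad.
Only numpy, scipy, OpenCV 4.12 (cv2) and the standard library are available. Lean on these libraries where they do the work, as an engineer would, in place of code of your own. Each camera call takes 0.05 s, during which the arm holds its last target. There are 200 camera calls.

TASK

Steer the roof aerial: on its control box, tilt the joystick with the blue knob at least 15 degrees over towards the amber jewel on that same box, hold it there for at least one second, then let it spring back upright. Tilt it towards none of the green jewels, and leave the ivory-knobbed joystick and the blue microphone alone.

Things in the scene. Friction and masses are not known exactly. Their poses are not given: they have to be found in the camera images.
- rotor_knob (a point): Centre of the blue ball knob (28 mm) of the stick to use: a 10 mm rod upright amid a fixed grey box (150 mm square, top at z = 55 mm, any yaw). It tilts any way about a pivot at the box top, 85 mm below the knob's centre; a spring of 0.7 Nm/rad centres it (about 3 N at the knob at 20 degrees, when the knob is 29 mm aside and 5 mm lower); stops at 26 degrees. Rubber boot 46 mm wide, 22 mm high at its foot.
- rotor_amber: The amber glass jewel (25 mm diameter, 11 mm high, brass rim) on the blue-knobbed stick's box: the direction to tilt to. Origin at the centre of its underside, on the box top, 60 mm horizontally from the upright stick's axis. It is on one of four sides of the stick, square to the box; like jewels of green glass are on the other three.
- spare_knob (a point): Centre of the ivory ball knob of the other joystick, to be left alone. Same stick and same box, which has an amber and three green jewels of its own; it stands 30 cm or more to the left or right of the blue-knobbed one.
- microphone: Blue bakelite desk microphone, loose, 0.4 to 0.85 kg: round base 90 mm in diameter, chrome stem, rounded head 45 x 62 x 85 mm, 148 mm high in all. To be left alone. Origin at the centre of its underside.
Mind the look-alikes: they are no part of the job. What is shaped like the part that bears rotor_knob but purple or yellow is not meant.

How it is judged:
By the outcome, as a careful person would: the job done as asked, in the order asked, and still so for the second after the job is handed in, with the robot touching nothing.
It also fails if it takes over 32 s, if anything falls off the work surface, if the arm or the gripper's body presses on something with over 40 N, if the wrist force passes 120 N, or if a joint passes its speed limit or range.

## Working session

There is one attempt and no reset: what is moved stays moved. The work goes in short steps, Python scripts to look and compute and a tool call to move; the robot and the scene stay as the last step left them, time stands still between calls to the robot, and variables do not carry over. Pictures are saved under pics/ and viewed, at most 10 in all, crops included, and the job is handed in when it is done.

Besides the shell and the picture viewer there is one more tool, called after "Request:" by a JSON object that holds its "op" and its "data". carry_out: Moves the arm, as the interface text tells. Its arguments: {"type":"object","properties":{"plan":{"type":"array","items":{"type":"array","items":{"type":"number","minimum":-1,"maximum":1}}},"force":{"type":"number"}},"required":["plan"]}

```bash
mkdir -p pics; ls; python3 - <<'E'
from plant import bot
import cv2
for n in("scene","top"):
    cv2.imwrite(f"pics/{n}0.png",bot.camera(n)); print(bot.get_calibration(n))
s=bot.state();print(s["t"],s["eef_pos"],s["eef_rot"],s["grip_width"])
E
```

```text
pics
{'fov_y': 46.63137212928968, 'cx': 321.97412926311625, 'cy': 208.7899323655286, 'pose': array([[-0.82305061, -0.46800741,  0.32180235,  0.85863611],
       [ 0.56789623, -0.669101  ,  0.47937223,  0.48315556],
       [-0.00903148,  0.57729795,  0.81648363,  0.96736483],
       [ 0.        ,  0.        ,  0.        ,  1.        ]])}
{'fov_y': 43.45792457149359, 'cx': 312.9297076159912, 'cy': 198.43095566385952, 'pose': array([[-0.01193284,  0.99866814, -0.05019518,  0.43114794],
       [-0.99984269, -0.01257555, -0.01250785, -0.0296719 ],
       [-0.01312242,  0.05003803,  0.9986611 ,  1.38823867],
       [ 0.        ,  0.        ,  0.        ,  1.        ]])}
0.1 [0.12948877 0.53431394 0.23077356] [-8.76366483e-05  1.18589962e-01  9.92943167e-01 -5.28587268e-04] 1.0002268952160285
```

View pics/scene0.png

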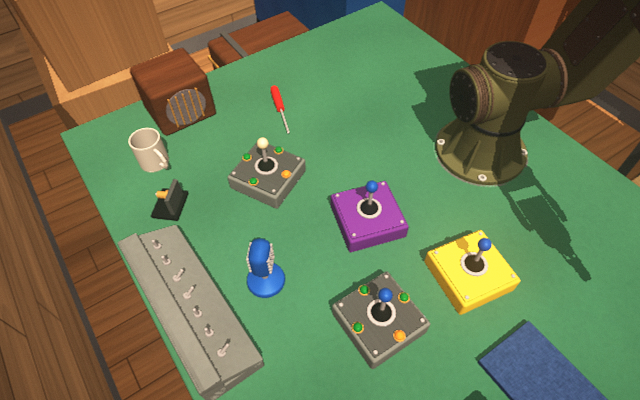

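View pics/top0.png

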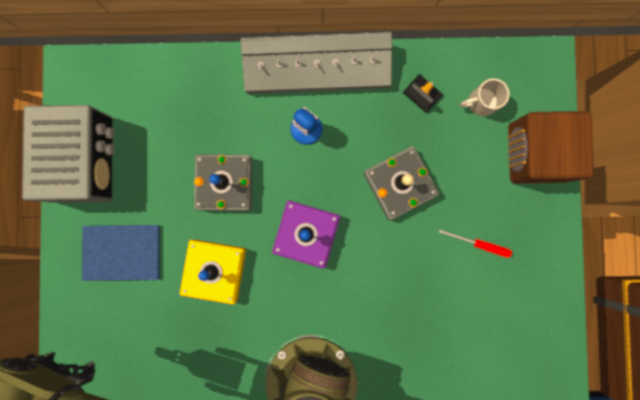

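The scene view shows the blue knob at (386,295) on a grey box, with its amber jewel at (399,337). In the top view they are at about (217,180) and (199,182). The yellow and purple boxes are decoys, and the microphone is at (306,126) in the top view.

```bash
cat > h.py <<'E'
from plant import bot
import numpy as np, cv2
def ray(n,u,v):
    c=bot.get_calibration(n); f=200/np.tan(np.radians(c["fov_y"]/2)); P=c["pose"]
    d=P[:3,:3]@np.array([(u-c["cx"])/f,-(v-c["cy"])/f,-1]); return P[:3,3],d/np.linalg.norm(d)
def plane(n,uv,z):
    o,d=ray(n,*uv); return o+d*(z-o[2])/d[2]
def tri(a,b):
    (o1,d1),(o2,d2)=ray("scene",*a),ray("top",*b)
    s=np.linalg.lstsq(np.c_[d1,-d2],o2-o1,rcond=None)[0]
    p,q=o1+s[0]*d1,o2+s[1]*d2; return (p+q)/2,np.linalg.norm(p-q)
def blob(im,lo,hi,win):
    x0,x1,y0,y1=win
    m=cv2.inRange(cv2.cvtColor(im[y0:y1,x0:x1],cv2.COLOR_BGR2HSV),lo,hi)
    n,l,s,c=cv2.connectedComponentsWithStats(m); i=1+s[1:,4].argmax()
    return c[i]+[x0,y0],s[i]
BLUE=(100,120,60),(125,255,255); AMB=(10,150,120),(22,255,255)
E
cat > m.py <<'E'
from h import *
a,b=bot.camera("scene"),bot.camera("top")
K=[blob(a,*BLUE,(365,405,278,312)),blob(b,*BLUE,(200,232,168,194))]
A=[blob(a,*AMB,(385,415,322,350)),blob(b,*AMB,(190,208,172,192))]
print(K,A); print("knob",tri(K[0][0],K[1][0])); print("amber",tri(A[0][0],A[1][0]))
for n,q in zip(("scene","top"),A): print(n,plane(n,q[0],.061))
for n,q in zip(("scene","top"),K): print(n,plane(n,q[0],.14))
# box corners top view
g=cv2.cvtColor(b[140:225,180:265],cv2.COLOR_BGR2HSV)
m=cv2.inRange(g,(0,0,60),(180,60,255)); m=cv2.morphologyEx(m,cv2.MORPH_CLOSE,np.ones((9,9)))
r=cv2.minAreaRect(max(cv2.findContours(m,0,2)[0],key=cv2.contourArea)); print(r,plane("top",np.array(r[0])+[180,140],.055))
v=np.hstack([cv2.resize(a[270:370,325:435],None,fx=3.6,fy=3.6,interpolation=2),cv2.resize(b[140:240,170:280],None,fx=3.6,fy=3.6,interpolation=2)])
cv2.imwrite("pics/c.png",v)
# green jewels in top
g=cv2.inRange(cv2.cvtColor(b[145:215,190:255],cv2.COLOR_BGR2HSV),(45,200,60),(75,255,255))
n,l,s,c=cv2.connectedComponentsWithStats(g)
for i in range(1,n):
    if 12<s[i,4]<150: print("green",c[i]+[190,145],s[i,4],plane("top",c[i]+[190,145],.061))
E
python3 m.py
```

```text
[(array([385.02758621, 294.67586207]), array([ 14,  10,  13,  14, 145], dtype=int32)), (array([214.46987952, 178.74698795]), array([ 9,  6, 12, 11, 83], dtype=int32))] [(array([398.85087719, 335.34210526]), array([  8,   8,  13,  12, 114], dtype=int32)), (array([198.56338028, 181.22535211]), array([ 4,  5, 10,  9, 71], dtype=int32))]
knob (array([0.54660056, 0.23269484, 0.13576378]), np.float64(0.00024157021387803972))
amber (array([0.54837631, 0.29285685, 0.05191041]), np.float64(0.00015059069141668498))
scene [0.55151325 0.29469686 0.061     ]
top [0.54752564 0.2907161  0.061     ]
scene [0.54809841 0.234049   0.14      ]
top [0.54629779 0.23172451 0.14      ]
((43.0, 42.5), (55.0, 56.0), 90.0) [0.54378311 0.22670427 0.055     ]
green [221.09090909 158.90909091] 22 [0.6063996  0.23046498 0.061     ]
green [243.3 181.8] 20 [0.54443833 0.17146904 0.061     ]
green [220.09090909 203.90909091] 22 [0.48640782 0.2334552  0.061     ]
```

View pics/c.png

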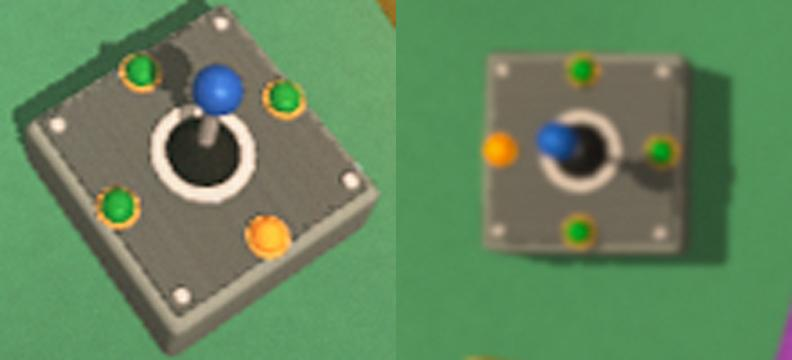

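Axis at about (0.5465, 0.2315), knob height 0.137, amber towards +y, along (0.025, 1). Plan: go above the knob, turn the fingers to close along x, grip the knob, carry it along the arc, bring it back upright and release.

Request:
{"op": "carry_out", "data": {"plan": [[0,0,0,-0.95,-0.39,0,1],[0,0,0,-0.95,-0.39,0,1],[0,0,0,-0.95,-0.39,0,1],[0,0,0,-0.95,-0.39,0,1],[0,0,0,-0.95,-0.39,0,1],[0,0,0,-0.95,-0.39,0,1],[0,0,0,-0.95,-0.39,0,1],[0,0,0,-0.95,-0.39,0,1],[0,0,0,-0.95,-0.39,0,1],[0,0,0,-0.95,-0.39,0,1]], "force": 30}}

```text
t: 1.45
eef_pos: [0.5464, 0.2319, 0.2312]
eef_rot: [-0.0, 0.119, 0.993, -0.0]
force: [0.7, 0.6, -0.1]
grip_width: 1.0
grasp_force: 0.0
```

Request:
{"op": "carry_out", "data": {"plan": [[0,0,0.97,0,0,0,1],[0,0,0.97,0,0,0,1],[0,0,0.97,0,0,0,1],[0,0,0.97,0,0,0,1],[0,0,0.97,0,0,0,1],[0,0,0.97,0,0,0,1],[0,0,0.97,0,0,0,1],[0,0,0.97,0,0,0,1],[0,0,0.97,0,0,0,1],[0,0,0.97,0,0,0,1]]}}

```text
t: 2.7
eef_pos: [0.5452, 0.2331, 0.2311]
eef_rot: [-0.0, 0.443, 0.897, -0.0]
force: [0.1, -0.0, 0.9]
grip_width: 0.997
grasp_force: 0.0
```

Request:
{"op": "carry_out", "data": {"plan": [[0,0,0.97,0,0,0,1],[0,0,0.97,0,0,0,1],[0,0,0.97,0,0,0,1],[0,0,0.97,0,0,0,1],[0,0,0.97,0,0,0,1],[0,0,0.97,0,0,0,1],[0,0,0.97,0,0,0,1],[0,0,0.97,0,0,0,1],[0,0,0.97,0,0,0,1],[0,0,0.97,0,0,0,1]]}}

```text
t: 3.95
eef_pos: [0.5452, 0.2331, 0.2311]
eef_rot: [-0.0, 0.715, 0.699, -0.0]
force: [0.1, -0.7, -0.4]
grip_width: 0.998
grasp_force: 0.0
```

```bash
cat > s.py <<'E'
from h import *
from scipy.spatial.transform import Rotation as R
s=bot.state(); q=s["eef_rot"]; M=R.from_quat(np.roll(q,-1)).as_matrix()
print(s["t"],s["eef_pos"],s["grip_width"],s["grasp_force"],s["force"]);print(M.round(3))
def to(*p): print("units",(M.T@(np.array(p)-s["eef_pos"])/.05).round(3))
E
python3 - <<'E'
from s import *
to(.5465,.2315,.118)
E
```

```text
3.95 [0.54519909 0.23305886 0.23105601] 0.9976829888302245 0.0 [ 0.10355005 -0.69513532 -0.36046015]
[[ 0.024  1.    -0.   ]
 [ 1.    -0.024 -0.   ]
 [-0.    -0.    -1.   ]]
units [-0.03   0.028  2.261]
```

Request:
{"op": "carry_out", "data": {"plan": [[0,0,0,-0.03,0.03,0.25,1],[0,0,0,0,0,0.25,1],[0,0,0,0,0,0.25,1],[0,0,0,0,0,0.25,1],[0,0,0,0,0,0.25,1],[0,0,0,0,0,0.25,1],[0,0,0,0,0,0.25,1],[0,0,0,0,0,0.25,1],[0,0,0,0,0,0.26,1],[0,0,0,0,0,0,1]]}}

```text
t: 5.2
eef_pos: [0.5463, 0.2314, 0.1171]
eef_rot: [-0.0, 0.715, 0.7, -0.001]
force: [0.1, 0.0, -0.1]
grip_width: 1.005
grasp_force: 0.0
```

```bash
python3 - <<'E'
from s import *
a,b=bot.camera("scene"),bot.camera("top")
cv2.imwrite("pics/d.png",np.hstack([cv2.resize(a[230:370,315:455],None,fx=2.8,fy=2.8),cv2.resize(b[110:250,150:290],None,fx=2.8,fy=2.8)]))
E
```

```text
5.2 [0.54630078 0.23142343 0.11711142] 1.0046587820671276 0.0 [ 0.12549704  0.0310311  -0.09159801]
[[ 0.021  1.    -0.002]
 [ 1.    -0.021 -0.001]
 [-0.001 -0.002 -1.   ]]
```

View pics/d.png

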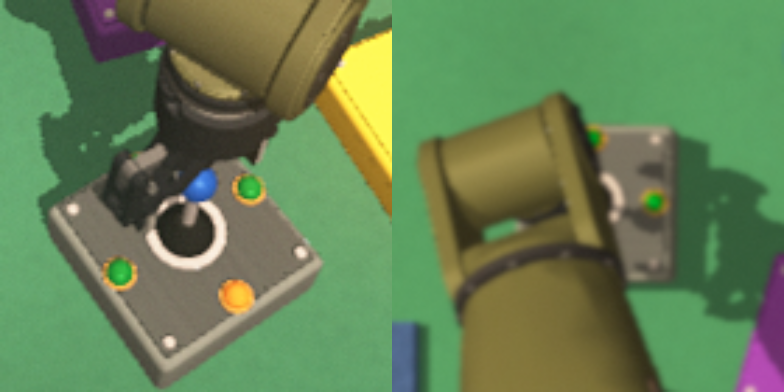

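The knob, at (200,184) in the left crop, sits upright between the open fingers, and nothing is touching it. Next I close on it.

Request:
{"op": "carry_out", "data": {"plan": [[0,0,0,0,0,0,0.2],[0,0,0,0,0,0,-0.1],[0,0,0,0,0,0,-0.3],[0,0,0,0,0,0,-0.5],[0,0,0,0,0,0,-0.6],[0,0,0,0,0,0,-0.7],[0,0,0,0,0,0,-0.7],[0,0,0,0,0,0,-0.7],[0,0,0,0,0,0,-0.7],[0,0,0,0,0,0,-0.7]], "force": 30}}

```text
t: 6.55
eef_pos: [0.5468, 0.2316, 0.1185]
eef_rot: [0.0, 0.715, 0.7, 0.0]
force: [0.2, -0.2, 5.2]
grip_width: 0.307
grasp_force: 29.5
```

Request:
{"op": "carry_out", "data": {"plan": [[0,0,0,0.104,0,0.003,-0.7],[0,0,0,0.104,0,0.01,-0.7],[0,0,0,0.102,0,0.016,-0.7],[0,0,0,0.1,0,0.022,-0.7],[0,0,0,0.1,0,0.028,-0.7],[0,0,0,0.1,0,0.033,-0.7],[0,0,0,0,0,0,-0.7],[0,0,0,0,0,0,-0.7],[0,0,0,0,0,0,-0.7],[0,0,0,0,0,0,-0.7]]}}

```text
t: 7.8
eef_pos: [0.5473, 0.2619, 0.1125]
eef_rot: [-0.0, 0.715, 0.699, -0.0]
force: [-0.7, -2.9, 0.7]
grip_width: 0.305
grasp_force: 29.8
```

```bash
python3 - <<'E'
from s import *
a=bot.camera("scene")
cv2.imwrite("pics/e.png",cv2.resize(a[230:370,315:455],None,fx=4,fy=4,interpolation=2))
E
```

```text
7.8 [0.54730948 0.26187201 0.11254726] 0.3053269083385358 29.79166477918625 [-0.70007016 -2.91013434  0.74489173]
[[ 0.022  1.    -0.   ]
 [ 1.    -0.022 -0.   ]
 [-0.    -0.    -1.   ]]
```

View pics/e.png

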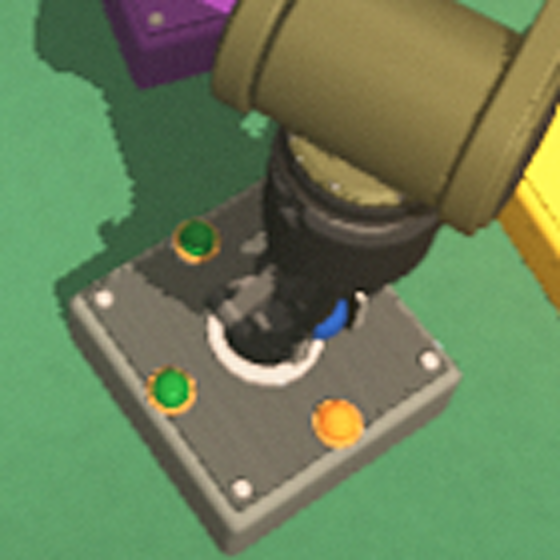

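The knob, at (330,318) in the crop, is held between the pads and tilted towards the amber jewel at (338,423). The spring force of 2.9 N matches about 20 degrees. I'll hold it, bring it back upright and then open.

Request:
{"op": "carry_out", "data": {"plan": [[0,0,0,0,0,0,-0.7],[0,0,0,0,0,0,-0.7],[0,0,0,0,0,0,-0.7],[0,0,0,0,0,0,-0.7],[0,0,0,0,0,0,-0.7],[0,0,0,0,0,0,-0.7],[0,0,0,0,0,0,-0.7],[0,0,0,0,0,0,-0.7],[0,0,0,0,0,0,-0.7],[0,0,0,0,0,0,-0.7]]}}

```text
t: 9.1
eef_pos: [0.5473, 0.262, 0.1126]
eef_rot: [-0.0, 0.715, 0.7, -0.0]
force: [-1.2, -5.3, -1.8]
grip_width: 0.306
grasp_force: 29.6
```

Request:
{"op": "carry_out", "data": {"plan": [[0,0,0,-0.1,0,-0.033,-0.7],[0,0,0,-0.1,0,-0.028,-0.7],[0,0,0,-0.1,0,-0.022,-0.7],[0,0,0,-0.102,0,-0.016,-0.7],[0,0,0,-0.104,0,-0.01,-0.7],[0,0,0,-0.09,0,-0.003,-0.7],[0,0,0,0,0,0,-0.7],[0,0,0,0,0,0,-0.7],[0,0,0,0,0,0,-0.2],[0,0,0,0,0,0,0.3]]}}

```text
t: 10.35
eef_pos: [0.5469, 0.2323, 0.1185]
eef_rot: [0.0, 0.715, 0.7, 0.0]
force: [-0.1, -0.1, 0.7]
grip_width: 0.597
grasp_force: 0.0
```

Request:
{"op": "carry_out", "data": {"plan": [[0,0,0,0,0,0,1],[0,0,0,0,0,0,1],[0,0,0,0,0,0,1],[0,0,0,0,0,0,1],[0,0,0,0,0,0,1],[0,0,0,0,0,-0.2,1],[0,0,0,0,0,-0.3,1],[0,0,0,0,0,-0.4,1],[0,0,0,0,0,-0.5,1],[0,0,0,0,0,-0.5,1]]}}

```text
t: 11.6
eef_pos: [0.5468, 0.2323, 0.2154]
eef_rot: [0.0, 0.715, 0.7, 0.001]
force: [0.9, -0.0, -0.1]
grip_width: 1.006
grasp_force: 0.0
```

Request:
{"op": "carry_out", "data": {"plan": [[0,0,0,0,0,-0.5,1],[0,0,0,-0.6,0,0,1],[0,0,0,-0.8,0,0,1],[0,0,0,-0.8,0,0,1],[0,0,0,-0.8,0,0,1],[0,0,0,-0.6,0,0,1],[0,0,0,0,0,0,1],[0,0,0,0,0,0,1],[0,0,0,0,0,0,1],[0,0,0,0,0,0,1]]}}

```text
t: 12.85
eef_pos: [0.5429, 0.053, 0.2383]
eef_rot: [-0.0, 0.714, 0.7, 0.0]
force: [-0.3, -0.3, -0.1]
grip_width: 1.0
grasp_force: 0.0
```

```bash
python3 m.py; python3 - <<'E'
from s import *
cv2.imwrite("pics/f.png",bot.camera("scene"))
E
```

```text
[(array([385.02721088, 294.58503401]), array([ 14,  10,  13,  14, 147], dtype=int32)), (array([214.52439024, 178.82926829]), array([ 9,  7, 12, 10, 82], dtype=int32))] [(array([398.57608696, 335.22826087]), array([ 8,  8, 13, 12, 92], dtype=int32)), (array([198.47222222, 181.20833333]), array([ 4,  5, 10,  9, 72], dtype=int32))]
knob (array([0.54642508, 0.232548  , 0.13569069]), np.float64(0.00016792624507290676))
amber (array([0.54861968, 0.29271227, 0.05250802]), np.float64(0.0008425823557372218))
scene [0.55181321 0.29420338 0.061     ]
top [0.54757424 0.29095936 0.061     ]
scene [0.54797906 0.23390093 0.14      ]
top [0.54608945 0.2315882  0.14      ]
((36.5, 42.5), (55.0, 43.0), 90.0) [0.54400955 0.24410854 0.055     ]
green [221.19047619 158.95238095] 21 [0.60627999 0.2301993  0.061     ]
green [220.09090909 203.90909091] 22 [0.48640782 0.2334552  0.061     ]
12.95 [0.54287978 0.05270562 0.23828117] 1.0010626208187081 0.0 [-1.26366548  0.3678463  -0.97319059]
[[ 0.021  1.    -0.   ]
 [ 1.    -0.021  0.   ]
 [ 0.    -0.    -1.   ]]
```

View pics/f.png

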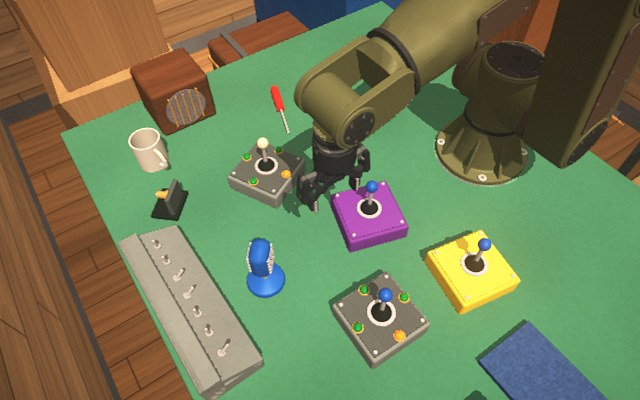

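The blue knob is upright again at (385,295), where it started. The microphone at (263,270) and the ivory stick at (263,143) have not moved, and the gripper is clear of everything.

```bash
python3 -c "
from plant import bot
print(bot.job_done())"
```

```text
the job is handed in; nothing more can be done
None
```

I tilted the blue-knobbed stick about 20° towards the amber jewel, held it there for about 1.8 s, brought it back upright in the gripper and released it, then handed the job in at about 13 s without touching the ivory-knobbed stick or the microphone.

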